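Fit a new wheel and axle pin to a cart caster

ROBOT

A 7-joint arm with a two-finger parallel gripper is mounted at the origin on the work surface. World frame = base frame: x ahead of the robot, y to its left, z up, the work surface at z = 0. Lengths are in mm, angles in degrees, forces in N, time in s.
With the tool pointing down it reaches from about 400 to 850 mm from the base axis. Payload 6.9 kg.
Tool frame: the origin (TCP) lies on the centre line of the jaws, within the pads' length; the fingertips stand r.tip_reach ahead of it and the grasp point (between the pads) lies 6 mm ahead of it (r.tip_reach is the distance from the TCP to the fingertips, in mm); z points along the fingers, y is the line along which they close (so a half turn about z gives the same grasp; the last joint's range is limited). The gripper opens to 85 mm and grips with 20 to 120 N. Pads are 22 mm wide; open, the fingers measure 114 mm over their backs; the gripper's body (76 mm by 85 mm) begins 54 mm behind the grasp point. The pads swing forward as they close: fully open they stand 13 mm farther back than shut.
Start: joints at [-69.929, 29.078, -13.613, 85.955, 7.202, 65.827, -8.869], TCP at [151.497, 606.351, 256.275] pointing down, gripper open.
Joint ranges: [-176.47, 176.47], [-13.61, 117.27], [-81.72, 77.17], [0.22, 143.17], [-87.28, 267.28], [10, 112.55], [-165.47, 165.47]. Speed limits (degrees/s): [136.94, 136.94, 180, 180, 180, 180, 180].

INTERFACE

Orientations are given as [roll, pitch, yaw] about the fixed x, y, z axes, in that order (R = Rz(yaw) Ry(pitch) Rx(roll)).
In Python, from rig import readout, eyes, r, models gives the robot as it stands.
- The arm moves only by the tool carry_out, never from a script. Its argument "targets" is a list of rows, each an object of numbers: "tx", "ty", "tz": the shift along the tool's x, y, z scaled (see below); "ax", "ay", "az": the turn, a rotation vector about the tool's x, y, z scaled (see below); "jaw": the gripper's target within -1 to 1 (shut at 1, half-way at 0, fully open at -1). A call has 1 to 20 rows; each row shifts and turns the commanded pose from where the row before left it, along the tool's axes as they then stand; what a row does not reach is not made up. The controller multiplies each number of a shift by 60 cm and each number of a turn by 0.5 rad. A row lasts 1/10 s, in which the tool goes at most 50 mm and 8.59 degrees, less where a joint would pass 70% of its speed; a pose out of reach is approached as far as the arm can. A call with a number of a shift or a turn outside -1 to 1 is refused whole. A call with a gripper value outside its range is refused whole. The fingers move at their own pace and stop on an object; "newtons" is the grip in N (left out, the last holds). Time passes only in rows, so rows that do not move let the fingers close. It gives the time, the measured TCP pose, the force, the opening and the grip force at its end, in the units of the state.
- readout.get_obs(): the state, without advancing time (a new reading comes with each control period).
- eyes.camera(name): name is "side" or "top"; returns a dict with "frame" (420x560x3 uint8, red, green, blue), "vertical_fov" (degrees; the focal length in pixels is half the picture's height over the tangent of half this angle, whatever the lens; pixels are square), "cx", "cy" (the principal point, pixels), "R" (3x3) and "t" (3): a world point X has camera coordinates R X + t. Camera axes: x right, y down, z forward; pixel columns grow to the right and rows downward; lengths in mm; the calibration is good to about 2 mm. A picture is of the moment at which its call begins. There is no depth.
- r.sign_off(): hands the job in; it is judged then, once.
Trained networks look in the newest picture that a camera, given by its name, has taken for a name from the list of things; names that differ only in an ending like _2 or _b are one class to them, and where a whole thing is asked for, a point or a joint stands for the part that bears it (a point fixed in the world has none). Each returns a list of dicts, best first, with "score" (0 to 1); they miss things now and then, are a little off and sometimes report something else, mostly with a low value. They report only what shows in the picture. A call takes as long as a camera call.
- models.look_for(camera, label): "bbox" ([left, top, width, height] in pixels, round what is visible of it).
- models.place_of(camera, label): "centre" ([column, row] in pixels: a listed point, or the origin of a listed thing).
The state is a dict: "t": time; "joint_positions": joint angles; "joint_vel": joint speeds; "tau": joint torques, N m; "position": TCP position; "tcp_rot": TCP orientation; "force": force on the tool from outside, world axes, zero at the start; "ft_torque": the same for the moment, N m; "width": finger opening in mm; "finger_force": force on a finger pad.
Only numpy, scipy, OpenCV 4.12 (cv2) and the standard library are available. Lean on these libraries where they do the work, as an engineer would, in place of code of your own. Each camera call takes 0.05 s, during which the arm holds its last target. There are 200 camera calls.

TASK

Fit the small new wheel that lies on the bench top to the caster bracket clamped in the vise: set it flat between the two legs with its bore in line with the leg holes, then take the axle pin of the right size from the drilled block, put it down through upper leg, wheel and lower leg, and push it in until its head is fully home on the upper leg. Leave the other two pins standing in the block and the other things on the bench where they are.

Things in the scene. Friction and masses are not known exactly. Their poses are not given: they have to be found in the camera images.
- vise: grey machine vise fixed to the bench, holding a bright steel caster bracket on its side so that the axle line is vertical. Origin on the bench under the leg holes; x axis from the leg ends towards mounting plate and vise, so the fork opens to -x. Plate face 50 mm from the holes, 90 mm wide, top 99 mm above the bench; vise jaws (82 mm high) and screw lie beyond the plate, over 45 mm from the holes
- fork_top (a point): centre of the upper leg's hole, on the leg's top face, 87.5 mm above the bench; z up along the axle line, x as for the vise. Hole 11 mm wide, clears the pin. Both legs are 3 mm thick, with a 35 mm gap between them (49.5 to 84.5 mm above the bench), 26 mm wide at the holes, end 13 mm beyond the holes on the open side and widen to 44 mm at the plate
- fork_low (a point): centre of the lower leg's hole, on that leg's upper face, 49.5 mm above the bench, on the same axle line; 11 mm wide. Just below it a spring-wire clip grips the pin: left to itself the pin stops on it with its head 4 to 8 mm too high, and then needs a steady push of about 5 to 12 N straight down on its head, until the head rests on the upper leg; there the clip holds it
- fork_mid (a point): point on the axle line where the wheel's centre lies when the wheel rests on the lower leg in line with the holes, 65 mm above the bench; same axes
- wheel_centre (a point): centre of the new wheel, the smaller of the two wheels lying on the bench top (not those in the carton), flat on its hub: dark rubber tyre 64 mm across and 25 mm wide, grey core, hub 25 mm across and 31 mm long (so its centre is 15.5 mm above whatever the hub rests on), bore 12 mm along its z axis; 90 g
- pin_head (a point): centre of the head of the axle pin, the middle-sized pin in the block's middle hole: steel, plain round head 16 mm across and 10 mm high, shank 10 mm thick and 56 mm long below the head, nose tapered over its last 10 mm to 5 mm. z axis from nose to head. It stands upright, loose in a 34 mm deep hole, its head's centre 67 mm above the bench; lift at least 40 mm to clear the block. 48 g
- pin_seat (a point): the same pin: centre of the underside of its head, 5 mm below pin_head and 56 mm above the end of the nose; it meets fork_top when the pin is home
- block: pale wooden pin block, 46 x 160 x 40 mm, fixed; origin under its centre, on the bench; y axis along the row of three pins, 50 mm apart; the pins' head undersides are 10 to 26 mm above its top
- thin_pin: thin pin in the block (6 mm shank, head 11 mm across, its top 56 mm above the bench), not wanted; origin at the end of its nose
- thick_pin: thick pin in the block (14 mm shank, head 26 mm across, its top 78 mm above the bench), not wanted; origin at the end of its nose
- big_wheel: bystander: wheel 100 mm across and 36 mm high, lying flat; origin under its centre
- caster: bystander: complete swivel caster standing on its plate with its wheel up, 106 mm high; origin under the plate
- mallet: bystander: rubber mallet, 255 mm long, 60 mm high, lying along its x axis; origin under its middle
- wrench: bystander: spanner, 160 mm long, 8 mm high, lying flat; origin under its middle
- grease: bystander: tin 72 mm across, 75 mm high; origin under its centre
- tape: bystander: roll of tape 104 mm across, 48 mm high, lying flat; origin under its centre
- scanner: bystander: hand scanner, 190 mm long, 38 mm high; origin under its middle

How it is judged:
By the outcome, as a careful person would: the job done as asked, in the order asked, and still so for the second after the job is handed in, with the robot touching nothing.
It also fails if it takes over 61 s, if anything falls off the work surface, if the arm or the gripper's body presses on something with over 40 N, if the wrist force passes 120 N, or if a joint passes its speed limit or range.

## Working session

There is one attempt and no reset: what is moved stays moved. The work goes in short steps, Python scripts to look and compute and a tool call to move; the robot and the scene stay as the last step left them, time stands still between calls to the robot, and variables do not carry over. Pictures are saved under pics/ and viewed, at most 10 in all, crops included, and the job is handed in when it is done.

Besides the shell and the picture viewer there is one more tool, called after "Emit:" by a JSON object that holds its "name" and its "arguments". carry_out: Moves the arm, as the interface text tells. Its arguments: {"type":"object","properties":{"targets":{"type":"array","items":{"type":"object","properties":{"tx":{"type":"number"},"ty":{"type":"number"},"tz":{"type":"number"},"ax":{"type":"number"},"ay":{"type":"number"},"az":{"type":"number"},"jaw":{"type":"number"}}}},"newtons":{"type":"number"}},"required":["targets"]}

```bash
mkdir -p pics
cat > h.py <<'E'
import numpy as np, cv2
from scipy.spatial.transform import Rotation as Ro
from rig import readout, eyes, r, models
def K(c):
    f=c["frame"].shape[0]/2/np.tan(np.radians(c["vertical_fov"]/2)); return f
def cam(n,save=None):
    c=eyes.camera(n)
    if save: cv2.imwrite("pics/"+save,c["frame"][:,:,::-1])
    return c
def ray(c,p):
    R=np.array(c["R"]);t=np.array(c["t"])
    d=R.T@np.array([(p[0]-c["cx"])/K(c),(p[1]-c["cy"])/K(c),1.]); return -R.T@t,d
def atz(c,p,z):
    o,d=ray(c,p); return o+d*(z-o[2])/d[2]
def proj(c,X):
    q=np.array(c["R"])@np.array(X,float)+np.array(c["t"]); return q[:2]/q[2]*K(c)+[c["cx"],c["cy"]]
def tri(ps):
    A=np.zeros((3,3));b=np.zeros(3);
    for c,p in ps:
        o,d=ray(c,p);d=d/np.linalg.norm(d);M=np.eye(3)-np.outer(d,d);A+=M;b+=M@o
    return np.linalg.solve(A,b)
E
python3 - <<'E'
from h import *
T=cam("top","top0.png");S=cam("side","side0.png")
o=readout.get_obs();print(o["position"],o["tcp_rot"],o["width"],r.tip_reach,o["t"])
print(K(T),ray(T,(280,210)),K(S),ray(S,(280,210)))
Z=dict(fork_top=87.5,fork_low=49.5,fork_mid=65,wheel_centre=15.5,pin_head=67,pin_seat=62,block=0,thin_pin=6,thick_pin=6,vise=0,big_wheel=0,caster=0,mallet=0,wrench=0,grease=0,tape=0,scanner=0)
for n,z in Z.items():
    for nm,c in(("top",T),("side",S)):
        print(n,nm,[(np.round(d["centre"]).tolist(),round(d["score"],2),np.round(atz(c,d["centre"],z)).tolist()[:2]) for d in models.place_of(nm,n)[:2]])
E
```

```text
[151.44681578 605.95645323 255.50034779] [-1.79907634e+02  1.01416246e-03  1.65974465e+02] 85.33029608680974 25.0 0.1
542.7065005548492 (array([ 3.53709647e+02, -1.55969230e+00,  2.03360014e+03]), array([ 0.08993311, -0.00391722, -0.99600376])) 429.9468072302013 (array([438.47705051, 994.90207595, 775.09526195]), array([ 0.06775658, -0.83619828, -0.54465584]))
fork_top top [([261.0, 192.0], 0.95, [593.0, 60.0])]
fork_top side [([254.0, 237.0], 0.94, [583.0, 76.0])]
fork_low top [([262.0, 202.0], 0.69, [564.0, 56.0]), ([194.0, 159.0], 0.51, [725.0, 307.0])]
fork_low side [([260.0, 246.0], 0.94, [569.0, 69.0]), ([323.0, 161.0], 0.62, [395.0, -470.0])]
fork_mid top [([265.0, 199.0], 0.66, [571.0, 44.0]), ([263.0, 196.0], 0.62, [582.0, 52.0])]
fork_mid side [([251.0, 242.0], 0.82, [593.0, 69.0])]
wheel_centre top [([222.0, 239.0], 0.5, [429.0, 208.0])]
wheel_centre side [([310.0, 296.0], 0.77, [426.0, 211.0])]
pin_head top []
pin_head side [([306.0, 182.0], 0.53, [454.0, -272.0])]
pin_seat top [([349.0, 230.0], 0.62, [458.0, -258.0]), ([285.0, 257.0], 0.4, [362.0, -27.0])]
pin_seat side 
[... 798 characters left out ...]
ster side [([178.0, 324.0], 0.89, [735.0, 318.0]), ([254.0, 259.0], 0.66, [589.0, 63.0])]
mallet top []
mallet side [([326.0, 161.0], 0.86, [383.0, -567.0]), ([305.0, 183.0], 0.41, [459.0, -384.0])]
wrench top [([342.0, 224.0], 0.65, [484.0, -242.0]), ([285.0, 259.0], 0.62, [352.0, -26.0])]
wrench side [([330.0, 247.0], 0.67, [374.0, -11.0]), ([303.0, 201.0], 0.38, [463.0, -255.0])]
grease top [([154.0, 194.0], 0.6, [603.0, 462.0]), ([260.0, 193.0], 0.41, [603.0, 64.0])]
grease side [([226.0, 382.0], 0.58, [593.0, 463.0])]
tape top [([359.0, 166.0], 0.59, [702.0, -310.0])]
tape side [([238.0, 188.0], 0.87, [697.0, -326.0])]
scanner top []
scanner side [([293.0, 411.0], 0.87, [452.0, 513.0])]
```

Run:
```python
import cv2,numpy as np
T=cv2.imread("pics/top0.png");S=cv2.imread("pics/side0.png")
def crop(I,x,y,w,h,s):return cv2.resize(I[y:y+h,x:x+w],None,fx=s,fy=s,interpolation=cv2.INTER_CUBIC)
cv2.imwrite("pics/a.png",crop(T,140,130,280,170,2.8)); cv2.imwrite("pics/b.png",crop(S,160,140,200,190,3.1))
```

```text
(no output)
```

View pics/a.png

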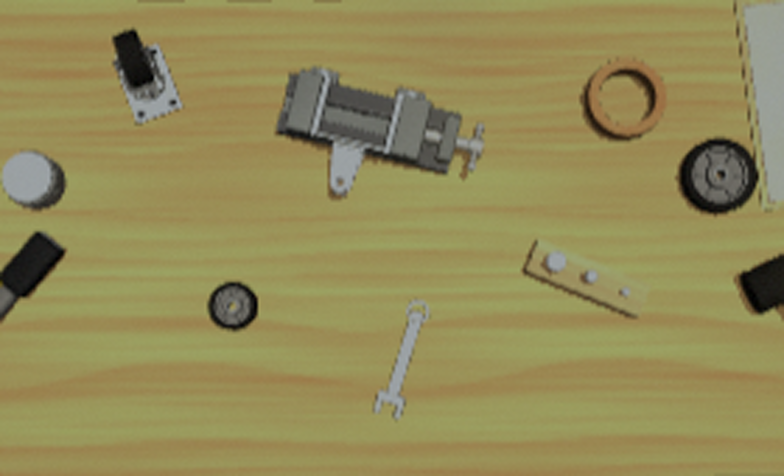

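View pics/b.png

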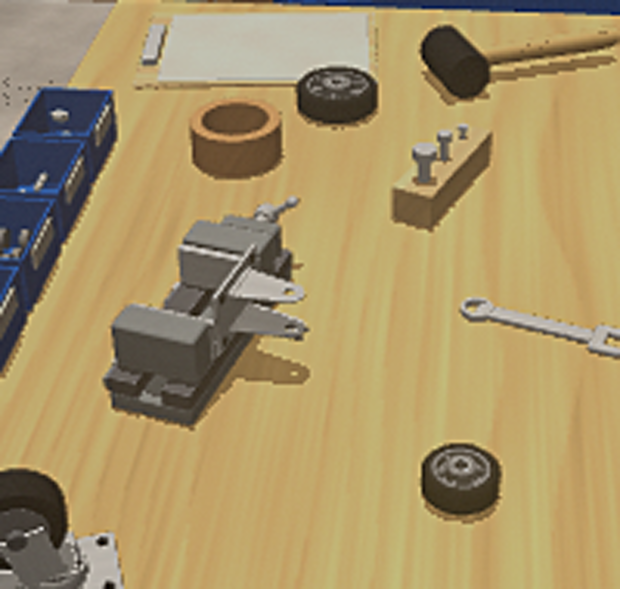

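The top crop shows the upper-leg hole at about (261,196), the small wheel at (223,239) and the middle pin head at (351,229). In the side crop the hole is at about (253.5,234.5), the wheel's hub top at (309,290) and the pin head at (303.5,184.5).

```bash
cat >> h.py <<'E'
def rect(c,x0,x1,y0,y1,z,s):
    # picture of plane z; right = -y, up = +x, s px per mm
    P=np.float32([proj(c,[x,y,z]) for x,y in((x1,y1),(x1,y0),(x0,y0),(x0,y1))])
    W,H=int((y1-y0)*s),int((x1-x0)*s)
    return cv2.warpPerspective(c["frame"][:,:,::-1].copy(),cv2.getPerspectiveTransform(P,np.float32([[0,0],[W,0],[W,H],[0,H]])),(W,H),flags=cv2.INTER_CUBIC)
def tool(dx,dy,dz,yaw):
    a=np.radians(yaw); return np.round(np.array([dx*np.cos(a)+dy*np.sin(a),dx*np.sin(a)-dy*np.cos(a),-dz])/600,4)
E
python3 - <<'E'
from h import *
T=cam("top");S=cam("side")
A=rect(T,530,690,-30,110,87.5,2.7);B=rect(S,530,690,-30,110,87.5,2.7)
cv2.imwrite("pics/r.png",np.hstack([A,B])) 
print(A.shape)
for n,a,b,z in(("fork",(261.4,195.7),(253.5,234.5),87.5),("wheel",(222.9,239.3),(309,290.3),31),("pin",(351.1,228.9),(303.5,184.5),72)):
    print(n,atz(T,a,z),atz(S,b,z),tri([(T,a),(S,b)]))
for n in("thick_pin","thin_pin","pin_head","wheel_centre"):
    for nm in("top","side"): print(n,nm,[np.round(d["bbox"]).tolist()+[round(d["score"],2)] for d in models.look_for(nm,n)[:2]])
E
```

```text
(432, 378, 3)
fork [581.70229502  57.53285808  87.5       ] [585.38787025  66.56194917  87.5       ] [584.61919895  57.88800336  80.9324985 ]
wheel [427.69018131 201.52697639  31.        ] [429.66792487 209.63382625  31.        ] [428.76869208 202.21426749  23.91022733]
pin [ 460.34103003 -266.23646514   72.        ] [ 461.41450632 -245.08134505   72.        ] [ 461.44432904 -268.00168054   58.97858879]
thick_pin top [[335.0, 220.0, 5.0, 9.0, 0.58]]
thick_pin side []
thin_pin top []
thin_pin side []
pin_head top [[241.0, 158.0, 71.0, 39.0, 0.72]]
pin_head side []
wheel_centre top [[214.0, 232.0, 17.0, 17.0, 0.55]]
wheel_centre side [[297.0, 283.0, 24.0, 23.0, 0.57]]
```

View pics/r.png

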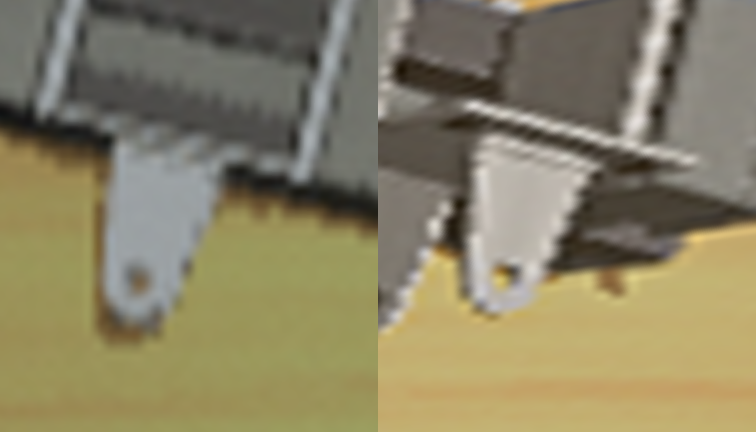

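The rectified crops put the leg hole at about x 587, y 60 (pixel (138,279) in the left half, (506,273) in the right half), with a fork yaw of about -14°. Moving to the wheel.

Emit:
{"name": "carry_out", "arguments": {"targets": [{"tx": -0.0507,"ty": -0.0446,"jaw": -1},{"tx": -0.0507,"ty": -0.0446},{"tx": -0.0507,"ty": -0.0446},{"tx": -0.0507,"ty": -0.0446},{"tx": -0.0507,"ty": -0.0446},{"tx": -0.0507,"ty": -0.0446},{"tx": -0.0507,"ty": -0.0446},{"tx": -0.0507,"ty": -0.0446},{"tx": -0.0507,"ty": -0.0446},{"tx": -0.0507,"ty": -0.0446},{"tx": -0.0507,"ty": -0.0446},{"tx": -0.0507,"ty": -0.0446},{"tz": 0.025,"az": 0.2856},{"tz": 0.025,"az": 0.2856},{"tz": 0.025,"az": 0.2856},{"tz": 0.025,"az": 0.2856},{"tz": 0.025,"az": 0.2856},{"tz": 0.025,"az": 0.2856},{"tz": 0.025,"az": 0.2856},{"tz": 0.025,"az": 0.2856}]}}

```text
invalid input
```

Emit:
{"name": "carry_out", "arguments": {"targets": [{"tx": -0.0507,"ty": -0.0446,"tz": 0,"ax": 0,"ay": 0,"az": 0,"jaw": -1}]}}

```text
t: 2.4
position: [170.2, 576.1, 255.8]
tcp_rot: [179.9, -0.2, 166.4]
force: [1.3, 0.2, 0.9]
width: 85.4
finger_force: 0.0
```

Emit:
{"name": "carry_out", "arguments": {"targets": [{"tx": -0.0507,"ty": -0.0446,"tz": 0,"ax": 0,"ay": 0,"az": 0,"jaw": -1},{"tx": -0.0507,"ty": -0.0446,"tz": 0,"ax": 0,"ay": 0,"az": 0,"jaw": -1},{"tx": -0.0507,"ty": -0.0446,"tz": 0,"ax": 0,"ay": 0,"az": 0,"jaw": -1},{"tx": -0.0507,"ty": -0.0446,"tz": 0,"ax": 0,"ay": 0,"az": 0,"jaw": -1},{"tx": -0.0507,"ty": -0.0446,"tz": 0,"ax": 0,"ay": 0,"az": 0,"jaw": -1},{"tx": -0.0507,"ty": -0.0446,"tz": 0,"ax": 0,"ay": 0,"az": 0,"jaw": -1},{"tx": -0.0507,"ty": -0.0446,"tz": 0,"ax": 0,"ay": 0,"az": 0,"jaw": -1},{"tx": -0.0507,"ty": -0.0446,"tz": 0,"ax": 0,"ay": 0,"az": 0,"jaw": -1},{"tx": -0.0507,"ty": -0.0446,"tz": 0,"ax": 0,"ay": 0,"az": 0,"jaw": -1},{"tx": -0.0507,"ty": -0.0446,"tz": 0,"ax": 0,"ay": 0,"az": 0,"jaw": -1},{"tx": -0.0507,"ty": -0.0446,"tz": 0,"ax": 0,"ay": 0,"az": 0,"jaw": -1},{"tx": 0,"ty": 0,"tz": 0.025,"ax": 0,"ay": 0,"az": 0.2856,"jaw": -1},{"tx": 0,"ty": 0,"tz": 0.025,"ax": 0,"ay": 0,"az": 0.2856,"jaw": -1},{"tx": 0,"ty": 0,"tz": 0.025,"ax": 0,"ay": 0,"az": 0.2856,"jaw": -1},{"tx": 0,"ty": 0,"tz": 0.025,"ax": 0,"ay": 0,"az": 0.2856,"jaw": -1},{"tx": 0,"ty": 0,"tz": 0.025,"ax": 0,"ay": 0,"az": 0.2856,"jaw": -1},{"tx": 0,"ty": 0,"tz": 0.025,"ax": 0,"ay": 0,"az": 0.2856,"jaw": -1},{"tx": 0,"ty": 0,"tz": 0.025,"ax": 0,"ay": 0,"az": 0.2856,"jaw": -1},{"tx": 0,"ty": 0,"tz": 0.025,"ax": 0,"ay": 0,"az": 0.2856,"jaw": -1}]}}

```text
t: 4.3
position: [428.0, 206.4, 135.9]
tcp_rot: [180.0, -0.0, 100.2]
force: [-0.8, 0.1, -0.7]
width: 85.5
finger_force: 0.0
```

Emit:
{"name": "carry_out", "arguments": {"newtons": 25, "targets": [{"tx": 0,"ty": 0,"tz": 0.04,"ax": 0,"ay": 0,"az": 0.2817,"jaw": -1},{"tx": 0,"ty": 0,"tz": 0.04,"ax": 0,"ay": 0,"az": 0.2817,"jaw": -1},{"tx": 0,"ty": 0,"tz": 0.04,"ax": 0,"ay": 0,"az": 0.2817,"jaw": -1},{"tx": 0,"ty": 0,"tz": 0.025,"ax": 0,"ay": 0,"az": 0,"jaw": -1},{"tx": 0,"ty": 0,"tz": 0.025,"ax": 0,"ay": 0,"az": 0,"jaw": -1},{"tx": 0,"ty": 0,"tz": 0,"ax": 0,"ay": 0,"az": 0,"jaw": -1}]}}

```text
t: 4.9
position: [427.1, 206.2, 32.9]
tcp_rot: [-179.9, 0.1, 76.3]
force: [0.3, 0.5, -0.2]
width: 85.2
finger_force: 0.0
```

Emit:
{"name": "carry_out", "arguments": {"newtons": 25, "targets": [{"tx": 0,"ty": 0,"tz": 0,"ax": 0,"ay": 0,"az": 0,"jaw": 1},{"tx": 0,"ty": 0,"tz": 0,"ax": 0,"ay": 0,"az": 0,"jaw": 1},{"tx": 0,"ty": 0,"tz": 0,"ax": 0,"ay": 0,"az": 0,"jaw": 1},{"tx": 0,"ty": 0,"tz": 0,"ax": 0,"ay": 0,"az": 0,"jaw": 1}]}}

```text
t: 5.3
position: [428.3, 206.5, 35.1]
tcp_rot: [179.9, -0.1, 76.3]
force: [-1.2, -1.2, 7.2]
width: 62.1
finger_force: 28.1
```

Emit:
{"name": "carry_out", "arguments": {"newtons": 25, "targets": [{"tx": 0,"ty": 0,"tz": 0,"ax": 0,"ay": 0,"az": 0,"jaw": -1},{"tx": 0,"ty": 0,"tz": 0,"ax": 0,"ay": 0,"az": 0,"jaw": -1},{"tx": 0,"ty": 0,"tz": 0,"ax": 0,"ay": 0,"az": 0,"jaw": -1},{"tx": 0,"ty": 0,"tz": 0,"ax": 0,"ay": 0,"az": -0.2856,"jaw": -1},{"tx": 0,"ty": 0,"tz": 0,"ax": 0,"ay": 0,"az": -0.2856,"jaw": -1},{"tx": 0,"ty": 0,"tz": 0,"ax": 0,"ay": 0,"az": -0.2856,"jaw": -1},{"tx": 0,"ty": 0,"tz": 0,"ax": 0,"ay": 0,"az": -0.2856,"jaw": -1},{"tx": 0,"ty": 0,"tz": 0,"ax": 0,"ay": 0,"az": -0.2856,"jaw": -1},{"tx": 0,"ty": 0,"tz": 0,"ax": 0,"ay": 0,"az": -0.2856,"jaw": -1},{"tx": 0,"ty": 0,"tz": 0,"ax": 0,"ay": 0,"az": -0.2856,"jaw": -1},{"tx": 0,"ty": 0,"tz": 0,"ax": 0,"ay": 0,"az": -0.2856,"jaw": -1},{"tx": 0,"ty": 0,"tz": 0,"ax": 0,"ay": 0,"az": -0.2856,"jaw": -1},{"tx": 0,"ty": 0,"tz": 0,"ax": 0,"ay": 0,"az": -0.2856,"jaw": -1},{"tx": 0,"ty": 0,"tz": 0.009,"ax": 0,"ay": 0,"az": -0.2856,"jaw": -1},{"tx": 0,"ty": 0,"tz": 0,"ax": 0,"ay": 0,"az": 0,"jaw": -1}]}}

```text
t: 6.8
position: [427.6, 206.0, 28.4]
tcp_rot: [-180.0, -0.0, 166.4]
force: [0.1, 0.3, 0.3]
width: 85.5
finger_force: 0.0
```

Emit:
{"name": "carry_out", "arguments": {"newtons": 25, "targets": [{"tx": 0,"ty": 0,"tz": 0,"ax": 0,"ay": 0,"az": 0,"jaw": 1},{"tx": 0,"ty": 0,"tz": 0,"ax": 0,"ay": 0,"az": 0,"jaw": 1},{"tx": 0,"ty": 0,"tz": 0,"ax": 0,"ay": 0,"az": 0,"jaw": 1},{"tx": 0,"ty": 0,"tz": 0,"ax": 0,"ay": 0,"az": 0,"jaw": 1}]}}

```text
t: 7.2
position: [427.8, 206.3, 29.3]
tcp_rot: [-180.0, 0.0, 166.2]
force: [-1.1, -0.8, 5.8]
width: 64.1
finger_force: 26.8
```

Emit:
{"name": "carry_out", "arguments": {"newtons": 45, "targets": [{"tx": 0,"ty": 0,"tz": 0,"ax": 0,"ay": 0,"az": 0,"jaw": 1},{"tx": 0,"ty": 0,"tz": -0.0429,"ax": 0,"ay": 0,"az": 0,"jaw": 1},{"tx": 0,"ty": 0,"tz": -0.0429,"ax": 0,"ay": 0,"az": 0,"jaw": 1},{"tx": -0.0459,"ty": -0.0428,"tz": 0,"ax": 0,"ay": 0,"az": 0,"jaw": 1},{"tx": -0.0459,"ty": -0.0428,"tz": 0,"ax": 0,"ay": 0,"az": 0,"jaw": 1},{"tx": -0.0459,"ty": -0.0428,"tz": 0,"ax": 0,"ay": 0,"az": 0,"jaw": 1},{"tx": -0.0459,"ty": -0.0428,"tz": 0,"ax": 0,"ay": 0,"az": 0,"jaw": 1},{"tx": 0,"ty": 0,"tz": 0,"ax": 0,"ay": 0,"az": 0,"jaw": 1}]}}

```text
t: 8.0
position: [513.1, 74.7, 80.1]
tcp_rot: [-179.9, 0.1, 165.8]
force: [-0.7, 0.5, -0.1]
width: 63.0
finger_force: 49.9
```

Run:
```python
from h import *
T=cam("top");S=cam("side")
for i in range(1):
    o=readout.get_obs();print(o["t"],o["position"],o["tcp_rot"],o["force"],o["width"])
for nm,c in(("top",T),("side",S)):
    for n,z in(("wheel_centre",67),("fork_top",87.5),("fork_low",49.5)):
        print(nm,n,[(np.round(d["centre"],1).tolist(),round(d["score"],2),np.round(atz(c,d["centre"],z),1).tolist()) for d in models.place_of(nm,n)[:1]])
def crop(I,x,y,w,h,s):return cv2.resize(I[y:y+h,x:x+w],None,fx=s,fy=s,interpolation=cv2.INTER_CUBIC)
a=crop(T["frame"][:,:,::-1],220,160,80,80,5);b=crop(S["frame"][:,:,::-1],220,200,80,80,5)
cv2.imwrite("pics/w.png",np.hstack([a,b]))
```

```text
8.1 [510.57038447  79.70730389  80.12471284] [-1.79997119e+02 -2.57805238e-02  1.66107902e+02] [-0.0783327   0.31184669 -1.0394212 ] 63.00793470193809
top wheel_centre [([191.2, 162.0], 0.68, [710.1, 314.8, 67.0])]
top fork_top [([261.6, 194.7], 0.74, [585.3, 56.8, 87.5])]
top fork_low [([260.0, 196.0], 0.93, [585.1, 63.8, 49.5])]
side wheel_centre [([281.2, 244.9], 0.58, [509.2, 79.4, 67.0])]
side fork_top [([252.2, 235.8], 0.94, [588.1, 72.7, 87.5])]
side fork_low [([256.0, 240.7], 0.95, [582.6, 43.7, 49.5])]
```

View pics/w.png

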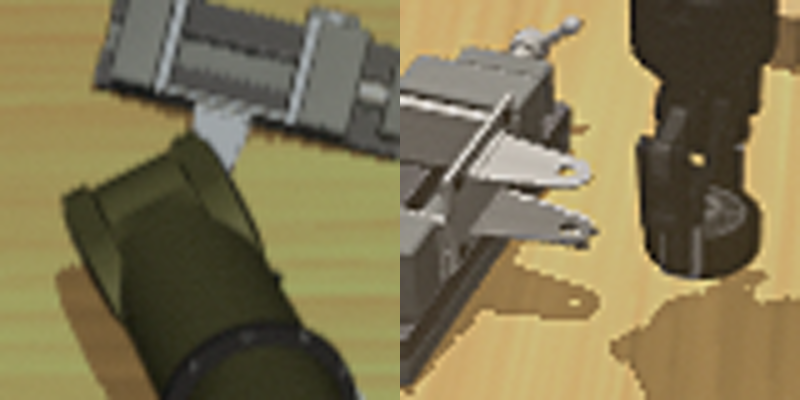

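Side crop: wheel held level at about (700,230), clear of the fork. Upper hole at (570,173), lower at (575,229) in the crop. I'll check the fork estimate with overlays.

```bash
cat > ov.py <<'E'
from h import *
def leg(z,F,yaw):
    a=np.linspace(np.pi/2,3*np.pi/2,30); P=[[50,22],*np.c_[13*np.cos(a),13*np.sin(a)],[50,-22]]
    c,s=np.cos(np.radians(yaw)),np.sin(np.radians(yaw))
    return [[F[0]+c*x-s*y,F[1]+s*x+c*y,z] for x,y in P]
def circ(x,y,z,rr): return [[x+rr*np.cos(a),y+rr*np.sin(a),z] for a in np.linspace(0,2*np.pi,60)]
def draw(c,I,curves,x,y,s):
    J=I.copy()
    for P,col in curves:
        q=(np.array([proj(c,p) for p in P])+.5-[x,y])*s-.5
        cv2.polylines(J,[np.round(q*16).astype(np.int32)],False,col,1,cv2.LINE_AA,4)
    return J
def crop(I,x,y,w,h,s):return cv2.resize(I[y:y+h,x:x+w],None,fx=s,fy=s,interpolation=cv2.INTER_CUBIC)
E
python3 - <<'E'
from ov import *
S=cam("side");T=cam("top")
F=(587.5,60.5);W=(510.2,79.9)
cu=[(leg(87.5,F,-14),(0,0,255)),(leg(49.5,F,-14),(0,0,255)),(circ(*F,87.5,5.5),(0,0,255)),(circ(*F,49.5,5.5),(0,0,255)),(circ(*W,54.5,32),(0,255,0)),(circ(*W,82.5,12.5),(0,255,0)),(circ(*W,79.5,32),(0,255,0))]
a=draw(S,crop(S["frame"][:,:,::-1],236,222,60,40,8),cu,236,222,8)
t0=cv2.imread("pics/top0.png")
b=draw(T,crop(t0,247,182,30,26,10),cu[:4],247,182,10)
Z=np.zeros((590,480,3),np.uint8);Z[:320]=a;Z[330:590,:300]=b
cv2.imwrite("pics/o.png",Z)
E
```

```text
(no output)
```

View pics/o.png

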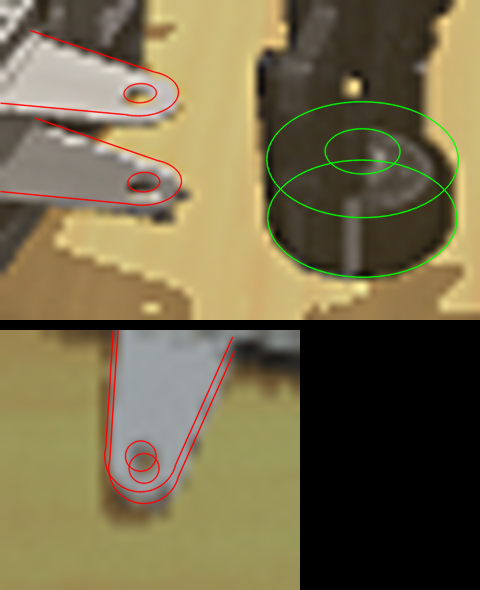

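The overlay matches closely: the drawn hole is within about 2 crop px of the visible one at (138,93), and the wheel outline fits. Using fork (587.3,60.4), yaw -14. Inserting.

Emit:
{"name": "carry_out", "arguments": {"newtons": 45, "targets": [{"tx": -0.022,"ty": 0,"tz": 0,"ax": 0,"ay": 0,"az": 0,"jaw": 1},{"tx": -0.022,"ty": 0,"tz": 0,"ax": 0,"ay": 0,"az": 0,"jaw": 1},{"tx": -0.022,"ty": 0,"tz": 0,"ax": 0,"ay": 0,"az": 0,"jaw": 1},{"tx": 0,"ty": 0,"tz": 0,"ax": 0,"ay": 0,"az": 0,"jaw": 1}]}}

```text
t: 8.9
position: [550.4, 70.9, 80.4]
tcp_rot: [180.0, 0.1, 166.3]
force: [-0.7, -0.6, -1.6]
width: 62.9
finger_force: 49.9
```

Emit:
{"name": "carry_out", "arguments": {"newtons": 45, "targets": [{"tx": -0.022,"ty": 0,"tz": 0,"ax": 0,"ay": 0,"az": 0,"jaw": 1},{"tx": -0.022,"ty": 0,"tz": 0,"ax": 0,"ay": 0,"az": 0,"jaw": 1},{"tx": -0.0223,"ty": 0,"tz": 0,"ax": 0,"ay": 0,"az": 0,"jaw": 1},{"tx": 0,"ty": 0,"tz": 0,"ax": 0,"ay": 0,"az": 0,"jaw": 1},{"tx": 0,"ty": 0,"tz": 0,"ax": 0,"ay": 0,"az": 0,"jaw": 1}]}}

```text
t: 9.4
position: [586.5, 62.0, 80.1]
tcp_rot: [-180.0, -0.1, 166.3]
force: [0.0, 1.0, -1.1]
width: 63.4
finger_force: 49.9
```

Emit:
{"name": "carry_out", "arguments": {"newtons": 45, "targets": [{"tx": 0,"ty": 0,"tz": 0.0015,"ax": 0,"ay": 0,"az": 0,"jaw": 1},{"tx": 0,"ty": 0,"tz": 0.0015,"ax": 0,"ay": 0,"az": 0,"jaw": 1},{"tx": 0,"ty": 0,"tz": 0,"ax": 0,"ay": 0,"az": 0,"jaw": 1}]}}

```text
t: 9.7
position: [586.7, 62.1, 79.2]
tcp_rot: [-180.0, -0.0, 166.3]
force: [-2.2, -0.7, 5.0]
width: 63.0
finger_force: 50.4
```

Run:
```python
from ov import *
L=[]
for i in range(5):
    S=cam("side" if i else "top"); 
    if i==0:T=S
    o=readout.get_obs();L.append([*o["position"],*o["force"]])
print(np.round(L,1),np.mean(L,0).round(2))
F=(587.3,60.4)
cu=[(leg(87.5,F,-14),(0,0,255)),(leg(49.5,F,-14),(0,0,255)),(circ(*F,87.5,5.5),(0,0,255)),(circ(*F,52.5,32),(0,255,0)),(circ(*F,77.5,32),(0,255,0))]
a=draw(S,crop(S["frame"][:,:,::-1],216,205,80,60,8),cu,216,205,8)
cv2.imwrite("pics/o2.png",a)
```

```text
[[ 5.866e+02  6.210e+01  7.910e+01 -2.200e+00  4.000e-01  5.800e+00]
 [ 5.866e+02  6.210e+01  7.910e+01 -2.600e+00 -1.000e-01  5.400e+00]
 [ 5.867e+02  6.210e+01  7.910e+01 -2.300e+00  4.000e-01  5.800e+00]
 [ 5.867e+02  6.210e+01  7.910e+01 -2.500e+00  3.000e-01  5.100e+00]
 [ 5.867e+02  6.210e+01  7.910e+01 -2.500e+00  3.000e-01  5.700e+00]] [ 5.8665e+02  6.2110e+01  7.9120e+01 -2.4200e+00  2.7000e-01  5.5700e+00]
```

View pics/o2.png

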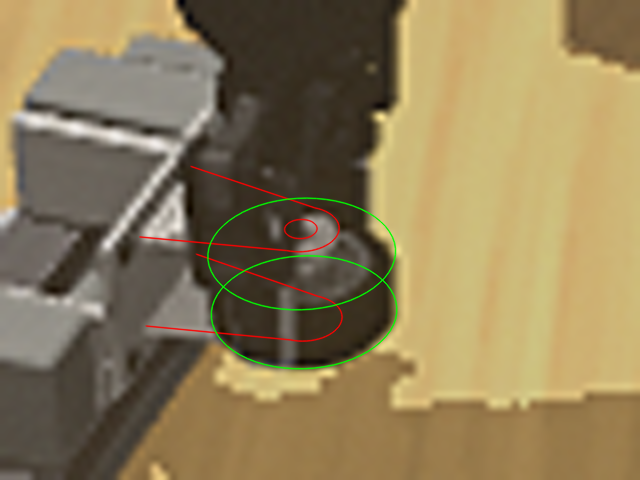

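In the side view the wheel sits between the legs at about (303,310), within 2–3 crop px of the drawn outline. Releasing it and heading for the pin.

Emit:
{"name": "carry_out", "arguments": {"newtons": 45, "targets": [{"tx": 0,"ty": 0,"tz": 0,"ax": 0,"ay": 0,"az": 0,"jaw": -1},{"tx": 0,"ty": 0,"tz": 0,"ax": 0,"ay": 0,"az": 0,"jaw": -1},{"tx": 0,"ty": 0,"tz": 0,"ax": 0,"ay": 0,"az": 0,"jaw": -1},{"tx": 0,"ty": 0,"tz": -0.03,"ax": 0,"ay": 0,"az": 0,"jaw": -1},{"tx": 0,"ty": 0,"tz": -0.06,"ax": 0,"ay": 0,"az": 0,"jaw": -1},{"tx": 0,"ty": 0,"tz": -0.08,"ax": 0,"ay": 0,"az": 0,"jaw": -1},{"tx": 0,"ty": 0,"tz": -0.07,"ax": 0,"ay": 0,"az": 0,"jaw": -1},{"tx": 0.00925,"ty": -0.0724,"tz": 0,"ax": 0,"ay": 0,"az": 0,"jaw": -1},{"tx": 0.00925,"ty": -0.0724,"tz": 0,"ax": 0,"ay": 0,"az": 0,"jaw": -1},{"tx": 0.00925,"ty": -0.0724,"tz": 0,"ax": 0,"ay": 0,"az": 0,"jaw": -1},{"tx": 0.00925,"ty": -0.0724,"tz": 0,"ax": 0,"ay": 0,"az": 0,"jaw": -1},{"tx": 0.00925,"ty": -0.0724,"tz": 0,"ax": 0,"ay": 0,"az": 0,"jaw": -1},{"tx": 0.00925,"ty": -0.0724,"tz": 0,"ax": 0,"ay": 0,"az": 0,"jaw": -1},{"tx": 0.00925,"ty": -0.0724,"tz": 0,"ax": 0,"ay": 0,"az": 0,"jaw": -1},{"tx": 0.00925,"ty": -0.0724,"tz": 0,"ax": 0,"ay": 0,"az": 0,"jaw": -1},{"tx": 0,"ty": 0,"tz": 0,"ax": 0,"ay": 0,"az": 0.288,"jaw": -1},{"tx": 0,"ty": 0,"tz": 0,"ax": 0,"ay": 0,"az": 0.288,"jaw": -1},{"tx": 0,"ty": 0,"tz": 0,"ax": 0,"ay": 0,"az": 0.288,"jaw": -1},{"tx": 0,"ty": 0,"tz": 0,"ax": 0,"ay": 0,"az": 0.288,"jaw": -1},{"tx": 0,"ty": 0,"tz": 0,"ax": 0,"ay": 0,"az": 0.288,"jaw": -1}]}}

```text
t: 11.95
position: [462.1, -265.5, 222.5]
tcp_rot: [-180.0, -0.0, 124.7]
force: [0.7, -0.1, 0.0]
width: 85.5
finger_force: 0.0
```

Emit:
{"name": "carry_out", "arguments": {"targets": [{"tx": 0,"ty": 0,"tz": 0,"ax": 0,"ay": 0,"az": 0.288,"jaw": -1},{"tx": 0,"ty": 0,"tz": 0,"ax": 0,"ay": 0,"az": 0.288,"jaw": -1},{"tx": 0,"ty": 0,"tz": 0,"ax": 0,"ay": 0,"az": 0.288,"jaw": -1},{"tx": 0,"ty": 0,"tz": 0,"ax": 0,"ay": 0,"az": 0.288,"jaw": -0.5},{"tx": 0,"ty": 0,"tz": 0,"ax": 0,"ay": 0,"az": 0.288,"jaw": -0.2},{"tx": 0,"ty": 0,"tz": 0,"ax": 0,"ay": 0,"az": 0.288,"jaw": -0.2},{"tx": 0,"ty": 0,"tz": 0,"ax": 0,"ay": 0,"az": 0.288,"jaw": -0.2},{"tx": 0,"ty": 0,"tz": 0,"ax": 0,"ay": 0,"az": 0,"jaw": -0.2},{"tx": 0,"ty": 0,"tz": 0,"ax": 0,"ay": 0,"az": 0,"jaw": -0.2}]}}

```text
t: 12.85
position: [462.3, -265.3, 222.5]
tcp_rot: [-180.0, 0.0, 67.6]
force: [0.1, 0.0, -0.3]
width: 51.2
finger_force: 0.0
```

Run:
```python
from ov import *
T=cam("top");S=cam("side")
o=readout.get_obs();print(o["position"],o["tcp_rot"],o["t"],o["width"])
# overlay
F=(587,61);W=(586.7,62.1)
cu=[(leg(87.5,F,-14),(0,0,255)),(circ(*F,87.5,5.5),(0,0,255)),(circ(*W,52.5,32),(0,255,0)),(circ(*W,77.5,32),(0,255,0))]
a=draw(S,crop(S["frame"][:,:,::-1],230,222,50,40,8),cu,230,222,8)
b=draw(T,crop(T["frame"][:,:,::-1],240,180,40,35,10),cu,240,180,10)
t0=cv2.imread("pics/top0.png");s0=cv2.imread("pics/side0.png")
# pin block from first pictures: overlay of pin at (461,-265)
P=(461,-265);u=np.array([-.39,-.92])*50
pc=[(circ(*P,72,8),(0,0,255)),(circ(*P,62,8),(0,0,255)),(circ(P[0]+u[0],P[1]+u[1],56,5.5),(0,0,255)),(circ(P[0]-u[0],P[1]-u[1],78,13),(0,0,255))]
c=draw(S,crop(s0,282,172,40,25,10),pc,282,172,10)
d=draw(T,crop(t0,328,214,40,30,9),pc,328,214,9)
Z=np.zeros((600,800,3),np.uint8);Z[:320,:400]=a;Z[:350,400:]=b;Z[350:600,:400]=c;Z[355:595,400:760]=d[:240]
cv2.imwrite("pics/o3.png",Z)
```

```text
[ 462.26700524 -265.3720082   222.53814414] [-1.79997487e+02 -2.32243037e-03  6.74925725e+01] 12.95 51.49007231269439
```

View pics/o3.png

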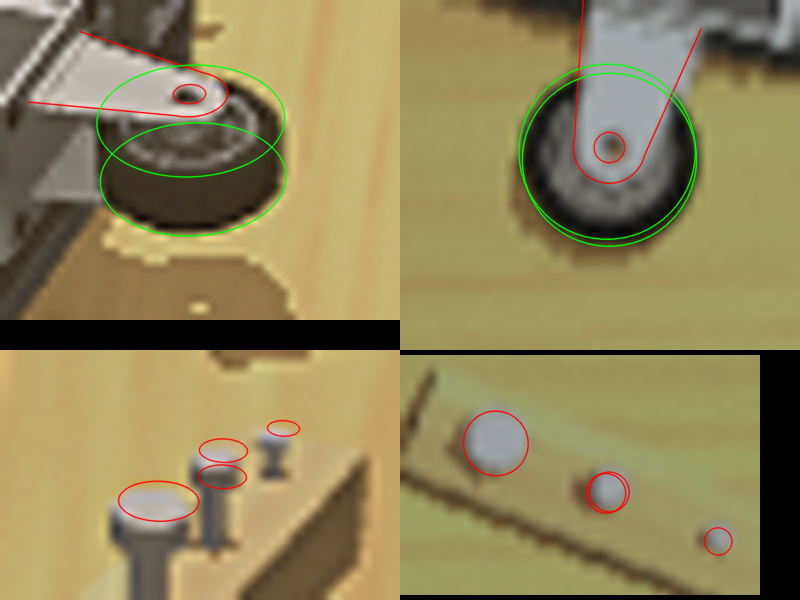

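The overlays show the wheel in place with its bore visible through the leg hole, at about (612,146) in the top crop and (186,95) in the side crop. The middle pin head matches the drawn circle at (609,489) in the top crop. Descending on the pin.

Emit:
{"name": "carry_out", "arguments": {"newtons": 25, "targets": [{"tx": 0,"ty": 0,"tz": 0.07,"ax": 0,"ay": 0,"az": 0,"jaw": -0.2},{"tx": 0,"ty": 0,"tz": 0.07,"ax": 0,"ay": 0,"az": 0,"jaw": -0.2},{"tx": 0,"ty": 0,"tz": 0.04,"ax": 0,"ay": 0,"az": 0,"jaw": -0.2},{"tx": 0,"ty": 0,"tz": 0.025,"ax": 0,"ay": 0,"az": 0,"jaw": -0.2},{"tx": 0,"ty": 0,"tz": 0.015,"ax": 0,"ay": 0,"az": 0,"jaw": -0.2},{"tx": 0,"ty": 0,"tz": 0,"ax": 0,"ay": 0,"az": 0,"jaw": -0.2}]}}

```text
t: 13.55
position: [461.9, -265.3, 89.7]
tcp_rot: [-179.9, -0.0, 67.4]
force: [0.8, -0.5, 0.3]
width: 51.0
finger_force: 0.0
```

Emit:
{"name": "carry_out", "arguments": {"newtons": 25, "targets": [{"tx": 0,"ty": 0,"tz": 0,"ax": 0,"ay": 0,"az": 0,"jaw": 1},{"tx": 0,"ty": 0,"tz": 0,"ax": 0,"ay": 0,"az": 0,"jaw": 1},{"tx": 0,"ty": 0,"tz": 0,"ax": 0,"ay": 0,"az": 0,"jaw": 1},{"tx": 0,"ty": 0,"tz": 0,"ax": 0,"ay": 0,"az": 0,"jaw": 1},{"tx": 0,"ty": 0,"tz": 0,"ax": 0,"ay": 0,"az": 0,"jaw": 1}]}}

```text
t: 14.05
position: [462.8, -265.8, 91.4]
tcp_rot: [179.9, 0.0, 67.3]
force: [0.1, 0.7, 5.7]
width: 13.9
finger_force: 24.6
```

Run:
```python
from ov import *
S=cam("side");T=cam("top")
o=readout.get_obs();print(o["position"],o["tcp_rot"],o["t"],o["width"],o["force"])
a=crop(S["frame"][:,:,::-1],282,152,50,50,8)
P=(461.7,-265)
b=draw(S,a,[(circ(*P,72,8),(0,0,255)),(circ(*P,62,8),(0,0,255)),(circ(*P,40,5),(0,0,255)),(circ(462.5,-265.7,66,2),(0,255,0))],282,152,8)
cv2.imwrite("pics/p.png",np.hstack([a,b]))
```

```text
[ 462.78956881 -265.80725477   91.36876927] [1.79900550e+02 1.08854599e-02 6.72985331e+01] 14.15 13.892552287202772 [0.96290927 0.22447908 6.31495222]
```

View pics/p.png

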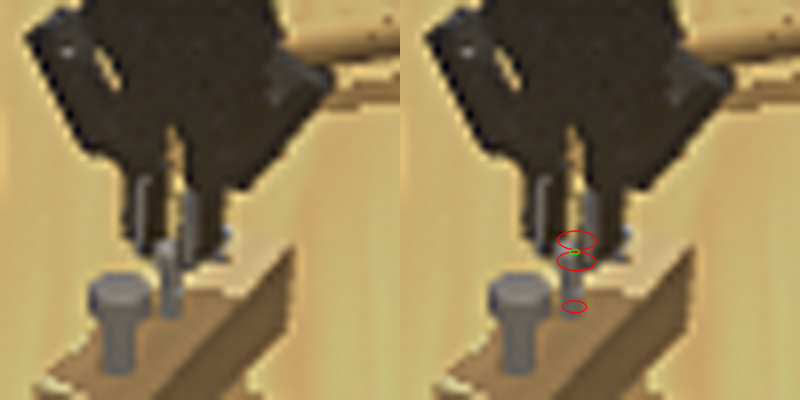

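The side crop shows the middle pin between the fingertips, head at about (168,250) and shank at (171,300), with the thick pin untouched. Gripping harder and lifting.

Emit:
{"name": "carry_out", "arguments": {"newtons": 60, "targets": [{"tx": 0,"ty": 0,"tz": 0,"ax": 0,"ay": 0,"az": 0,"jaw": 1},{"tx": 0,"ty": 0,"tz": 0,"ax": 0,"ay": 0,"az": 0,"jaw": 1},{"tx": 0,"ty": 0,"tz": -0.02,"ax": 0,"ay": 0,"az": 0,"jaw": 1},{"tx": 0,"ty": 0,"tz": -0.04,"ax": 0,"ay": 0,"az": 0,"jaw": 1},{"tx": 0,"ty": 0,"tz": -0.05,"ax": 0,"ay": 0,"az": 0,"jaw": 1},{"tx": 0,"ty": 0,"tz": -0.05,"ax": 0,"ay": 0,"az": 0,"jaw": 1},{"tx": 0,"ty": 0,"tz": -0.02,"ax": 0,"ay": 0,"az": 0,"jaw": 1},{"tx": 0,"ty": 0,"tz": 0,"ax": 0,"ay": 0,"az": 0,"jaw": 1}]}}

```text
t: 14.95
position: [462.9, -265.8, 200.4]
tcp_rot: [179.8, 0.0, 67.3]
force: [-0.0, 0.1, -0.5]
width: 11.4
finger_force: 58.8
```

Emit:
{"name": "carry_out", "arguments": {"newtons": 60, "targets": [{"tx": 0,"ty": 0,"tz": 0,"ax": 0,"ay": 0,"az": -0.2871,"jaw": 1},{"tx": 0,"ty": 0,"tz": 0,"ax": 0,"ay": 0,"az": -0.2871,"jaw": 1},{"tx": 0,"ty": 0,"tz": 0,"ax": 0,"ay": 0,"az": -0.2871,"jaw": 1},{"tx": 0,"ty": 0,"tz": 0,"ax": 0,"ay": 0,"az": -0.2871,"jaw": 1},{"tx": 0,"ty": 0,"tz": 0,"ax": 0,"ay": 0,"az": -0.2871,"jaw": 1},{"tx": 0,"ty": 0,"tz": 0,"ax": 0,"ay": 0,"az": -0.2871,"jaw": 1},{"tx": 0,"ty": 0,"tz": 0,"ax": 0,"ay": 0,"az": -0.2871,"jaw": 1},{"tx": 0,"ty": 0,"tz": 0,"ax": 0,"ay": 0,"az": -0.2871,"jaw": 1},{"tx": 0,"ty": 0,"tz": 0,"ax": 0,"ay": 0,"az": -0.2871,"jaw": 1},{"tx": 0,"ty": 0,"tz": 0,"ax": 0,"ay": 0,"az": -0.2871,"jaw": 1},{"tx": 0,"ty": 0,"tz": 0,"ax": 0,"ay": 0,"az": -0.2871,"jaw": 1},{"tx": 0,"ty": 0,"tz": 0,"ax": 0,"ay": 0,"az": -0.2871,"jaw": 1},{"tx": -0.00856,"ty": 0.0723,"tz": 0,"ax": 0,"ay": 0,"az": 0,"jaw": 1},{"tx": -0.00856,"ty": 0.0723,"tz": 0,"ax": 0,"ay": 0,"az": 0,"jaw": 1},{"tx": -0.00856,"ty": 0.0723,"tz": 0,"ax": 0,"ay": 0,"az": 0,"jaw": 1},{"tx": -0.00856,"ty": 0.0723,"tz": 0,"ax": 0,"ay": 0,"az": 0,"jaw": 1},{"tx": -0.00856,"ty": 0.0723,"tz": 0,"ax": 0,"ay": 0,"az": 0,"jaw": 1},{"tx": -0.00856,"ty": 0.0723,"tz": 0,"ax": 0,"ay": 0,"az": 0,"jaw": 1},{"tx": -0.00856,"ty": 0.0723,"tz": 0,"ax": 0,"ay": 0,"az": 0,"jaw": 1},{"tx": -0.00856,"ty": 0.0723,"tz": 0,"ax": 0,"ay": 0,"az": 0,"jaw": 1}]}}

```text
t: 16.95
position: [585.6, 63.0, 196.8]
tcp_rot: [-180.0, -0.2, 166.0]
force: [0.6, -1.1, -1.2]
width: 12.0
finger_force: 58.8
```

Emit:
{"name": "carry_out", "arguments": {"newtons": 60, "targets": [{"tx": 0,"ty": 0,"tz": 0.02,"ax": 0,"ay": 0,"az": 0,"jaw": 1},{"tx": 0,"ty": 0,"tz": 0.01,"ax": 0,"ay": 0,"az": 0,"jaw": 1},{"tx": 0,"ty": 0,"tz": 0,"ax": 0,"ay": 0,"az": 0,"jaw": 1},{"tx": 0,"ty": 0,"tz": 0,"ax": 0,"ay": 0,"az": 0,"jaw": 1}]}}

```text
t: 17.35
position: [585.6, 59.6, 179.9]
tcp_rot: [-179.9, -0.1, 165.9]
force: [0.7, 0.5, -0.5]
width: 11.4
finger_force: 58.8
```

Run:
```python
from ov import *
S=cam("side")
o=readout.get_obs();p=o["position"];print(p,o["tcp_rot"],o["t"],o["width"],o["force"])
a=crop(S["frame"][:,:,::-1],230,196,50,62,8)
u=p[2]-29.4
F=(586.7,60.9)
cu=[(circ(p[0],p[1],u,8),(0,255,0)),(circ(p[0],p[1],u-46,5),(0,255,0)),(circ(p[0],p[1],u-56,2.5),(0,255,0)),(circ(*F,87.5,5.5),(0,0,255)),([[*p[:2],u],[*p[:2],u-56]],(0,255,0))]
b=draw(S,a,cu,230,196,8)
cv2.imwrite("pics/q.png",np.hstack([a,b]))
```

```text
[585.89363265  59.7490444  180.44523099] [-1.79958706e+02 -2.25123829e-02  1.65875578e+02] 17.4 11.669488458441457 [-0.16961851 -0.72226242 -0.57285987]
```

View pics/q.png

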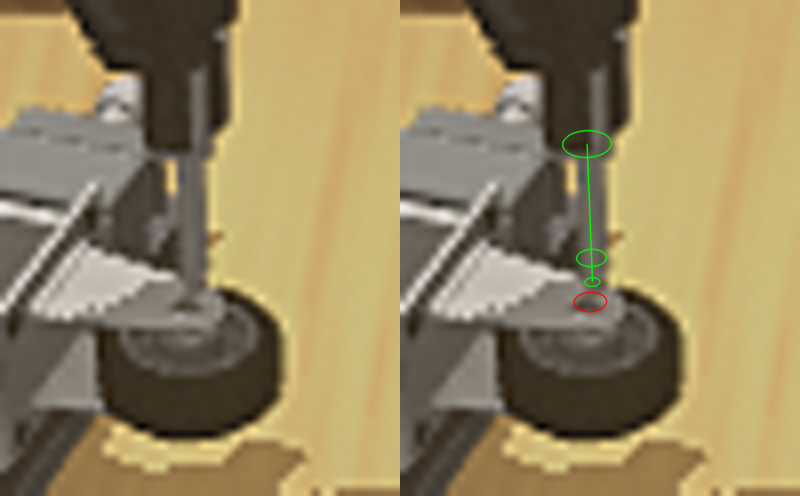

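The side crop shows the pin's shank at column ~194, just above the leg, while the hole is at about (186,303). I'll shift about 3 mm in +x and lower in steps.

Emit:
{"name": "carry_out", "arguments": {"newtons": 60, "targets": [{"tx": -0.0045,"ty": 0.0021,"tz": 0,"ax": 0,"ay": 0,"az": 0,"jaw": 1},{"tx": 0,"ty": 0,"tz": 0,"ax": 0,"ay": 0,"az": 0,"jaw": 1},{"tx": 0,"ty": 0,"tz": 0.006,"ax": 0,"ay": 0,"az": 0,"jaw": 1},{"tx": 0,"ty": 0,"tz": 0.006,"ax": 0,"ay": 0,"az": 0,"jaw": 1},{"tx": 0,"ty": 0,"tz": 0.005,"ax": 0,"ay": 0,"az": 0,"jaw": 1},{"tx": 0,"ty": 0,"tz": 0,"ax": 0,"ay": 0,"az": 0,"jaw": 1},{"tx": 0,"ty": 0,"tz": 0,"ax": 0,"ay": 0,"az": 0,"jaw": 1}]}}

```text
t: 18.1
position: [588.9, 61.8, 170.2]
tcp_rot: [-180.0, -0.0, 166.0]
force: [0.5, -0.4, -0.6]
width: 11.7
finger_force: 58.8
```

Emit:
{"name": "carry_out", "arguments": {"newtons": 60, "targets": [{"tx": 0,"ty": 0,"tz": 0.005,"ax": 0,"ay": 0,"az": 0,"jaw": 1},{"tx": 0,"ty": 0,"tz": 0.005,"ax": 0,"ay": 0,"az": 0,"jaw": 1},{"tx": 0,"ty": 0,"tz": 0,"ax": 0,"ay": 0,"az": 0,"jaw": 1},{"tx": 0,"ty": 0,"tz": 0,"ax": 0,"ay": 0,"az": 0,"jaw": 1}]}}

```text
t: 18.5
position: [588.8, 61.5, 164.1]
tcp_rot: [-180.0, -0.0, 166.0]
force: [-0.5, -1.8, -0.9]
width: 11.3
finger_force: 58.8
```

Emit:
{"name": "carry_out", "arguments": {"newtons": 60, "targets": [{"tx": 0,"ty": -0.0008,"tz": 0.004,"ax": 0,"ay": 0,"az": 0,"jaw": 1},{"tx": 0,"ty": 0,"tz": 0.004,"ax": 0,"ay": 0,"az": 0,"jaw": 1},{"tx": 0,"ty": 0,"tz": 0,"ax": 0,"ay": 0,"az": 0,"jaw": 1},{"tx": 0,"ty": 0,"tz": 0,"ax": 0,"ay": 0,"az": 0,"jaw": 1}]}}

```text
t: 18.9
position: [588.6, 61.2, 159.2]
tcp_rot: [-180.0, -0.0, 166.0]
force: [-0.7, -1.4, -2.6]
width: 11.5
finger_force: 58.7
```

Emit:
{"name": "carry_out", "arguments": {"newtons": 60, "targets": [{"tx": 0.0003,"ty": -0.0008,"tz": 0.006,"ax": 0,"ay": 0,"az": 0,"jaw": 1},{"tx": 0,"ty": 0,"tz": 0.008,"ax": 0,"ay": 0,"az": 0,"jaw": 1},{"tx": 0,"ty": 0,"tz": 0.008,"ax": 0,"ay": 0,"az": 0,"jaw": 1},{"tx": 0,"ty": 0,"tz": 0,"ax": 0,"ay": 0,"az": 0,"jaw": 1},{"tx": 0,"ty": 0,"tz": 0,"ax": 0,"ay": 0,"az": 0,"jaw": 1}]}}

```text
t: 19.4
position: [588.3, 61.1, 145.8]
tcp_rot: [-180.0, -0.1, 166.0]
force: [-0.1, -2.1, -1.9]
width: 11.8
finger_force: 58.7
```

Emit:
{"name": "carry_out", "arguments": {"newtons": 60, "targets": [{"tx": 0,"ty": -0.001,"tz": 0.006,"ax": 0,"ay": 0,"az": 0,"jaw": 1},{"tx": 0,"ty": 0,"tz": 0.007,"ax": 0,"ay": 0,"az": 0,"jaw": 1},{"tx": 0,"ty": 0,"tz": 0.007,"ax": 0,"ay": 0,"az": 0,"jaw": 1},{"tx": 0,"ty": 0,"tz": 0,"ax": 0,"ay": 0,"az": 0,"jaw": 1},{"tx": 0,"ty": 0,"tz": 0,"ax": 0,"ay": 0,"az": 0,"jaw": 1}]}}

```text
t: 19.9
position: [588.3, 60.5, 134.1]
tcp_rot: [180.0, -0.0, 166.0]
force: [-0.3, -1.1, -1.4]
width: 12.0
finger_force: 58.7
```

Emit:
{"name": "carry_out", "arguments": {"newtons": 60, "targets": [{"tx": 0,"ty": -0.0005,"tz": 0.005,"ax": 0,"ay": 0,"az": 0,"jaw": 1},{"tx": 0,"ty": 0,"tz": 0.005,"ax": 0,"ay": 0,"az": 0,"jaw": 1},{"tx": 0,"ty": 0,"tz": 0.004,"ax": 0,"ay": 0,"az": 0,"jaw": 1},{"tx": 0,"ty": 0,"tz": 0,"ax": 0,"ay": 0,"az": 0,"jaw": 1},{"tx": 0,"ty": 0,"tz": 0,"ax": 0,"ay": 0,"az": 0,"jaw": 1}]}}

```text
t: 20.4
position: [588.4, 60.2, 125.8]
tcp_rot: [180.0, -0.0, 166.0]
force: [1.2, -1.6, -1.4]
width: 11.9
finger_force: 58.8
```

Emit:
{"name": "carry_out", "arguments": {"newtons": 60, "targets": [{"tx": 0,"ty": 0,"tz": 0.005,"ax": 0,"ay": 0,"az": 0,"jaw": 1},{"tx": 0,"ty": 0,"tz": 0.004,"ax": 0,"ay": 0,"az": 0,"jaw": 1},{"tx": 0,"ty": 0,"tz": 0,"ax": 0,"ay": 0,"az": 0,"jaw": 1},{"tx": 0,"ty": 0,"tz": 0,"ax": 0,"ay": 0,"az": 0,"jaw": 1}]}}

```text
t: 20.8
position: [588.4, 60.2, 120.5]
tcp_rot: [180.0, 0.0, 166.0]
force: [-0.8, -0.9, 0.8]
width: 11.6
finger_force: 59.0
```

Emit:
{"name": "carry_out", "arguments": {"newtons": 60, "targets": [{"tx": 0,"ty": 0,"tz": 0.003,"ax": 0,"ay": 0,"az": 0,"jaw": 1},{"tx": 0,"ty": 0,"tz": 0,"ax": 0,"ay": 0,"az": 0,"jaw": 1},{"tx": 0,"ty": 0,"tz": 0,"ax": 0,"ay": 0,"az": 0,"jaw": 1}]}}

```text
t: 21.1
position: [588.1, 60.1, 118.3]
tcp_rot: [-180.0, -0.0, 166.0]
force: [1.1, -0.6, -3.6]
width: 11.6
finger_force: 58.6
```

Emit:
{"name": "carry_out", "arguments": {"newtons": 60, "targets": [{"tx": 0,"ty": 0,"tz": 0.003,"ax": 0,"ay": 0,"az": 0,"jaw": 1},{"tx": 0,"ty": 0,"tz": 0,"ax": 0,"ay": 0,"az": 0,"jaw": 1},{"tx": 0,"ty": 0,"tz": 0,"ax": 0,"ay": 0,"az": 0,"jaw": 1}]}}

```text
t: 21.4
position: [588.6, 60.2, 117.3]
tcp_rot: [180.0, 0.0, 166.0]
force: [-0.4, -0.5, 4.5]
width: 11.6
finger_force: 59.5
```

Emit:
{"name": "carry_out", "arguments": {"newtons": 60, "targets": [{"tx": 0,"ty": 0,"tz": 0.003,"ax": 0,"ay": 0,"az": 0,"jaw": 1},{"tx": 0,"ty": 0,"tz": 0,"ax": 0,"ay": 0,"az": 0,"jaw": 1},{"tx": 0,"ty": 0,"tz": 0,"ax": 0,"ay": 0,"az": 0,"jaw": 1}]}}

```text
t: 21.7
position: [588.7, 60.2, 117.1]
tcp_rot: [180.0, 0.1, 166.0]
force: [-4.5, -1.7, 18.2]
width: 11.8
finger_force: 61.2
```

Emit:
{"name": "carry_out", "arguments": {"newtons": 60, "targets": [{"tx": 0,"ty": 0,"tz": 0,"ax": 0,"ay": 0,"az": 0,"jaw": -0.2},{"tx": 0,"ty": 0,"tz": 0,"ax": 0,"ay": 0,"az": 0,"jaw": -0.2},{"tx": 0,"ty": 0,"tz": 0,"ax": 0,"ay": 0,"az": 0,"jaw": -0.2},{"tx": 0,"ty": 0,"tz": 0,"ax": 0,"ay": 0,"az": 0,"jaw": -0.2}]}}

```text
t: 22.1
position: [588.2, 60.2, 114.8]
tcp_rot: [-180.0, -0.0, 166.0]
force: [0.2, 0.3, 0.2]
width: 51.1
finger_force: 0.0
```

Emit:
{"name": "carry_out", "arguments": {"newtons": 60, "targets": [{"tx": 0,"ty": 0,"tz": -0.02,"ax": 0,"ay": 0,"az": 0,"jaw": -0.2},{"tx": 0,"ty": 0,"tz": -0.04,"ax": 0,"ay": 0,"az": 0,"jaw": -0.2},{"tx": 0,"ty": 0,"tz": 0,"ax": 0,"ay": 0,"az": 0,"jaw": 1},{"tx": 0,"ty": 0,"tz": 0,"ax": 0,"ay": 0,"az": 0,"jaw": 1},{"tx": 0,"ty": 0,"tz": 0,"ax": 0,"ay": 0,"az": 0,"jaw": 1},{"tx": 0,"ty": 0,"tz": 0,"ax": 0,"ay": 0,"az": 0,"jaw": 1},{"tx": 0,"ty": 0,"tz": 0,"ax": 0,"ay": 0,"az": 0,"jaw": 1},{"tx": 0,"ty": 0,"tz": 0,"ax": 0,"ay": 0,"az": 0,"jaw": 1}]}}

```text
t: 22.9
position: [588.2, 60.1, 150.8]
tcp_rot: [-180.0, -0.0, 166.0]
force: [-0.7, -0.3, -0.3]
width: -0.2
finger_force: 0.0
```

Run:
```python
from ov import *
S=cam("side")
o=readout.get_obs();p=o["position"];print(p,o["t"],o["width"],o["force"],r.tip_reach)
F=(587.3,61)
a=crop(S["frame"][:,:,::-1],230,200,50,50,8)
cu=[(circ(*F,87.5,8),(0,0,255)),(circ(*F,97.5,8),(0,0,255)),(circ(*F,103.5,8),(0,255,0))]
cv2.imwrite("pics/f.png",np.hstack([a,draw(S,a,cu,230,200,8)]))
```

```text
[588.22271771  60.11791924 150.82194238] 22.95 -0.07755788393249868 [ 0.6960031  -0.4301903   0.96453603] 25.0
```

View pics/f.png

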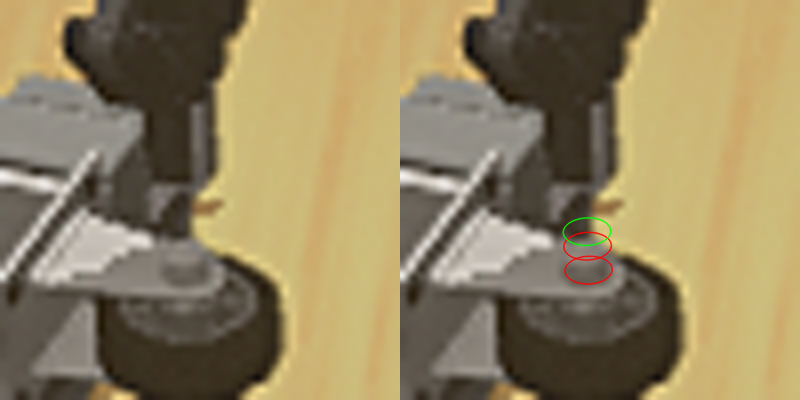

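The last picture shows the pin head at about (185,262) sitting on the upper leg, its top at the height of the drawn red (home) ring. I'll press on the head with the closed fingers to confirm.

Emit:
{"name": "carry_out", "arguments": {"newtons": 60, "targets": [{"tx": 0.002,"ty": 0,"tz": 0.02,"ax": 0,"ay": 0,"az": 0,"jaw": 1},{"tx": 0.001,"ty": 0,"tz": 0.015,"ax": 0,"ay": 0,"az": 0,"jaw": 1},{"tx": 0,"ty": 0,"tz": 0.006,"ax": 0,"ay": 0,"az": 0,"jaw": 1},{"tx": 0,"ty": 0,"tz": 0.004,"ax": 0,"ay": 0,"az": 0,"jaw": 1},{"tx": 0,"ty": 0,"tz": 0,"ax": 0,"ay": 0,"az": 0,"jaw": 1},{"tx": 0,"ty": 0,"tz": 0,"ax": 0,"ay": 0,"az": 0,"jaw": 1}]}}

```text
t: 23.55
position: [586.8, 60.6, 124.3]
tcp_rot: [180.0, 0.0, 166.0]
force: [-1.3, 0.5, -0.1]
width: -0.4
finger_force: 0.0
```

Emit:
{"name": "carry_out", "arguments": {"newtons": 60, "targets": [{"tx": 0,"ty": 0,"tz": 0.003,"ax": 0,"ay": 0,"az": 0,"jaw": 1},{"tx": 0,"ty": 0,"tz": 0,"ax": 0,"ay": 0,"az": 0,"jaw": 1},{"tx": 0,"ty": 0,"tz": 0,"ax": 0,"ay": 0,"az": 0,"jaw": 1}]}}

```text
t: 23.85
position: [587.0, 60.6, 122.7]
tcp_rot: [180.0, 0.0, 166.0]
force: [0.9, 0.3, 2.0]
width: 0.3
finger_force: 0.8
```

Emit:
{"name": "carry_out", "arguments": {"newtons": 60, "targets": [{"tx": 0,"ty": 0,"tz": 0.0025,"ax": 0,"ay": 0,"az": 0,"jaw": 1},{"tx": 0,"ty": 0,"tz": 0,"ax": 0,"ay": 0,"az": 0,"jaw": 1},{"tx": 0,"ty": 0,"tz": 0,"ax": 0,"ay": 0,"az": 0,"jaw": 1},{"tx": 0,"ty": 0,"tz": 0,"ax": 0,"ay": 0,"az": 0,"jaw": 1}]}}

```text
t: 24.25
position: [587.1, 60.6, 122.5]
tcp_rot: [180.0, 0.1, 166.0]
force: [-3.2, -1.0, 12.9]
width: 0.1
finger_force: 6.8
```

One more push to about 25 N, then retreat.

Emit:
{"name": "carry_out", "arguments": {"newtons": 60, "targets": [{"tx": 0,"ty": 0,"tz": 0.0017,"ax": 0,"ay": 0,"az": 0,"jaw": 1},{"tx": 0,"ty": 0,"tz": 0,"ax": 0,"ay": 0,"az": 0,"jaw": 1},{"tx": 0,"ty": 0,"tz": 0,"ax": 0,"ay": 0,"az": 0,"jaw": 1},{"tx": 0,"ty": 0,"tz": 0,"ax": 0,"ay": 0,"az": 0,"jaw": 1}]}}

```text
t: 24.65
position: [587.1, 60.6, 122.4]
tcp_rot: [180.0, 0.1, 166.0]
force: [-5.5, 0.0, 20.9]
width: 0.0
finger_force: 10.7
```

Emit:
{"name": "carry_out", "arguments": {"targets": [{"tx": 0,"ty": 0,"tz": -0.02,"ax": 0,"ay": 0,"az": 0,"jaw": 1},{"tx": 0,"ty": 0,"tz": -0.06,"ax": 0,"ay": 0,"az": 0,"jaw": 1},{"tx": 0,"ty": 0,"tz": -0.06,"ax": 0,"ay": 0,"az": 0,"jaw": 1},{"tx": 0.08,"ty": 0,"tz": 0,"ax": 0,"ay": 0,"az": 0,"jaw": 1},{"tx": 0.08,"ty": 0,"tz": 0,"ax": 0,"ay": 0,"az": 0,"jaw": 1},{"tx": 0,"ty": 0,"tz": 0,"ax": 0,"ay": 0,"az": 0,"jaw": 1},{"tx": 0,"ty": 0,"tz": 0,"ax": 0,"ay": 0,"az": 0,"jaw": 1}]}}

```text
t: 25.35
position: [492.9, 84.0, 204.4]
tcp_rot: [-180.0, 0.0, 166.1]
force: [0.9, 0.5, 1.1]
width: 0.1
finger_force: 0.0
```

Run:
```python
from h import *
S=cam("side")
for n,z in(("pin_seat",87.5),("pin_head",92.5),("fork_top",87.5)):
    print(n,[(np.round(d["centre"],1).tolist(),round(d["score"],2),np.round(atz(S,d["centre"],z)).tolist()) for d in models.place_of("side",n)[:2]])
o=readout.get_obs();print(o["position"],o["force"],o["t"])
```

```text
pin_seat [([251.0, 232.4], 0.48, [593.0, 58.0, 88.0])]
pin_head []
fork_top [([249.5, 238.0], 0.95, [594.0, 83.0, 88.0])]
[494.81297396  83.51575908 203.81883271] [ 0.12443279 -0.91004028  0.18719899] 25.55
```

The pin did not move under a 21 N push, and its head top is at the home height. Handing in.

```bash
python3 -c "
from rig import r
print(r.sign_off())"
```

```text
the job is handed in; nothing more can be done
None
```

The wheel is in the fork and the middle pin is through both legs with its head home on the upper leg: a 21 N push did not move it, and the job was handed in at about 25.6 s.

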